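Seat the jig plate on its hidden locating pin

ROBOT

A 6-joint arm with a two-finger parallel gripper is mounted at the origin on the work surface. World frame = base frame: x ahead of the robot, y to its left, z up, the work surface at z = 0. Lengths are in m, angles in rad, forces in N, time in s.
With the tool pointing down it reaches from about 0.4 to 0.925 m from the base axis. Payload 12.5 kg.
Tool frame: the origin (TCP) lies midway between the tips of the shut fingers; the grasp point (between the pads) lies 19 mm behind it; z points along the fingers, y is the line along which they close (so a half turn about z gives the same grasp; the last joint's range is limited). The gripper opens to 95 mm and grips with 3 to 60 N. Pads are 20 mm wide; open, the fingers measure 119 mm over their backs; the gripper's body (75 mm by 180 mm) begins 59 mm behind the grasp point.
Start: joints at [-1.388, 0.491, 1.559, -0, 1.092, -0.106], TCP at [0.178, -0.599, 0.215] pointing down, gripper open.
Joint ranges: [-3.1, 3.1], [-0.84, 2.19], [0.05, 2.79], [-1.13, 4.28], [0.06, 2.93], [-2.69, 2.69]. Speed limits (rad/s): [2.22, 2.22, 2.79, 3.14, 3.14, 3.14].

INTERFACE

Orientations are given as a unit quaternion [x, y, z, w].
In Python, from rig import manip, get_image gives the robot as it stands.
- The arm moves only by the shell command python3 -m inch 'ROWS' [OPENING] [FORCE]. ROWS is JSON, a list of rows, each an object of numbers: "dx", "dy", "dz": the shift along the tool's x, y, z in cm; "spin": the turn about the tool's z in rad. In form: [{"dx": .., "dy": .., "dz": .., "spin": ..}, ...]. A call has 1 to 20 rows; each row is the pose to reach, as a shift and turn from the pose commanded when the call began, along the tool's axes at that moment; what a row does not reach only later rows make up. A row lasts 1/8 s, in which the tool goes at most 62.5 mm and 10.7 degrees, less where a joint would pass 70% of its speed; a pose out of reach is approached as far as the arm can. A call with a gripper value outside its range is refused whole. OPENING is the closure, from -1 (fully open) to 1 (shut), set as the call begins (- or left out, the last holds). The fingers move at their own pace and stop on an object; FORCE is the grip in N (left out, the last holds). Time passes only in rows, so rows that repeat a pose let the fingers close. It gives the time, the measured TCP pose, the force, the opening and the grip force at its end, in the units of the state.
- manip.get_obs(): the state, without advancing time (a new reading comes with each control period).
- get_image(name): name is "scene" or "top" or "wrist"; returns a dict with "pixels" (480x640x3 uint8, blue, green, red), "fx", "fy", "cx", "cy" (pixels), "R" (3x3) and "t" (3): a world point X has camera coordinates R X + t; the wrist camera has in their place "tool_from_camera" (4x4, takes a point from camera to tool coordinates, whose origin is the TCP and whose axes are the flange's). Camera axes: x right, y down, z forward; pixel columns grow to the right and rows downward; lengths in m; the calibration is good to about 2 mm. A picture is of the moment at which its call begins: read the wrist's pose just before it. There is no depth.
- manip.finish_job(): hands the job in; it is judged then, once.
The state is a dict: "time": time; "qpos": joint angles; "dq": joint speeds; "joint_efforts": joint torques, N m; "eef_pos": TCP position; "orientation": TCP orientation; "wrist_force": force on the tool from outside, world axes, zero at the start; "ft_torque": the same for the moment, N m; "gripper_width": finger opening in m; "finger_force": force on a finger pad.
Only numpy, scipy, OpenCV 4.12 (cv2) and the standard library are available. Lean on these libraries where they do the work, as an engineer would, in place of code of your own. Each camera call takes 0.05 s, during which the arm holds its last target. There are 200 camera calls.

TASK

On the T-slot plate, swing the cam lever all the way open to free the jig plate, then hold the plate by its rib and slide it along the channel, without lifting it out, past the step and over the hidden locating pin until it drops on and lies fully home and flat on the lower seat. Press it firmly down and finish like that: still holding the rib and pressing the plate onto the seat, nothing let go, lever left open. Do not disturb the wrench, collet nut, blank and pendant lying around.

Things in the scene. Friction and masses are not known exactly. Their poses are not given: they have to be found in the camera images.
- fixture: Fixed aluminium jig bed on a T-slot plate (270 x 190 x 30 mm). x runs along a straight channel, the way the jig plate must slide; y to the lever's side (to the robot). Origin on the table, under the channel's centre line and the floor's step. Channel 62.5 mm wide; side walls 10 mm thick, x -90 to +125 mm, tops 56 mm above the table. For x -90 to 0 the floor is the parking land, 50 mm above the table.
- seat: Lower floor of the channel, fixed aluminium slab from the step (fixture x = 0) to x = +125 mm, open at the end, 62.5 mm wide, top 42 mm above the table, 8 mm below the land. The plate is to be pressed onto it. Origin at the step on the centre line, 12 mm below the slab's top.
- pin_range (a point): Middle of the stretch where the hidden pin may stand, fixture x = 60 mm on the centre line, on the seat's top. One fixed steel pin, 10 mm across, 7.5 mm tall, bevelled top 0.5 mm lower than the land, stands on the centre line anywhere within 10 mm before or after this point; just where differs each time and is not reported. The plate hides it when over it.
- plate_rib (a point): Centre of the upright grip rib of the loose steel jig plate (about 0.26 kg): rib 14 mm thick along the channel, 36 mm wide across, 46 mm high on the plate's top; this point is half-way up it, 87 mm above the table when parked on the land, 86.5 riding on the pin, 79 fully home. Grip it across its thickness, fingers closing along the channel. Off the land the plate tips unless held level.
- plate_slot (a point): Centre of the jig plate's underside, 37 mm straight below the rib's centre. Plate 80 mm along the channel (its x), 60 mm across, 14 mm thick. Here, unseen from above, opens the blind slot that goes over the pin: 13 mm along the channel, 23 mm across, 10 mm deep. The plate starts flat on the land, between the walls.
- lever (a joint): Angle (rad) of the cam lever about its upright pivot: near 0 locked (its nose lies across the channel just ahead of the plate, a tongue laps over the plate's edge); grows counter-clockwise seen from above to a stop at 1.6, fully open, nose beside the channel. Friction about 2 N at the grip; stays where left.
- lever_pivot (a point): Fixed point on the lever's upright pivot axis (fixture x 12, y 52 mm), 57.5 mm above the table, at the lever's underside.
- lever_grip (a point): Mid-height of the lever's upright round black grip: 16 mm in diameter, 62 mm from the pivot axis, this point 93.5 mm, top 113.5 mm, flat arm under it 67.5 mm above the table. Locked, the arm points from the pivot along the fixture's +y; open, along its -x.
- pendant: Bystander: loose orange control pendant, 130 x 200 x 45 mm with a hand wheel and button on top up to 65 mm; origin under its centre on the table. Leave it alone.
- wrench: Bystander: loose wrench lying flat; origin under its middle on the table, length along its x. Leave it alone.
- collet_nut: Bystander: loose dark steel nut, 32 mm in diameter, 30 mm high, origin under its centre. Leave it alone.
- blank: Bystander: loose aluminium block 60 x 90 x 25 mm, origin under its centre. Leave it alone.
Mind the look-alikes: they are no part of the job. There is more than one size of the part that bears plate_rib; the job needs the largest.

How it is judged:
By the outcome, as a careful person would: the job done as asked, in the order asked, and still so for the second after the job is handed in, while the arm keeps its last pose, push and grip.
It also fails if it takes over 61 s, if anything falls off the work surface, if the arm or the gripper's body presses on something with over 40 N, if the wrist force passes 120 N, or if a joint passes its speed limit or range.

## Working session

There is one attempt and no reset: what is moved stays moved. The work goes in short steps, Python scripts to look and compute and a shell command to move; the robot and the scene stay as the last step left them, time stands still between calls to the robot, and variables do not carry over. Pictures are saved under pics/ and viewed, at most 10 in all, crops included, and the job is handed in when it is done.

```bash
mkdir -p pics
cat > h.py <<'E'
import cv2,numpy as np
from rig import manip,get_image
from scipy.spatial.transform import Rotation as Ro
def ray(im,u,v,z):
    R=np.array(im['R']);t=np.array(im['t']);c=-R.T@t
    d=R.T@np.array([(u-im['cx'])/im['fx'],(v-im['cy'])/im['fy'],1]);return c+d*(z-c[2])/d[2]
def proj(im,X):
    p=np.array(im['R'])@np.array(X)+np.array(im['t']);return im['fx']*p[0]/p[2]+im['cx'],im['fy']*p[1]/p[2]+im['cy']
def wcam():
    o=manip.get_obs();im=dict(get_image('wrist'));T=np.eye(4);T[:3,:3]=Ro.from_quat(o['orientation']).as_matrix();T[:3,3]=o['eef_pos']
    M=np.linalg.inv(T@np.array(im['tool_from_camera']));im['R']=M[:3,:3];im['t']=M[:3,3];return im
E
python3 - <<'E'
from h import *
import pickle
a=get_image('top');b=get_image('scene');pickle.dump((a,b),open('a.pkl','wb'))
cv2.imwrite('pics/top.png',a['pixels']);cv2.imwrite('pics/scene.png',b['pixels'])
o=manip.get_obs();print(o)
for im in(a,b):print(-np.array(im['R']).T@im['t'],np.array(im['R']).round(3).tolist(),im['fx'])
E
```

```text
{'time': 0.1, 'qpos': array([-1.38761838e+00,  4.91493165e-01,  1.55937876e+00,  2.01979828e-05,
        1.09169822e+00, -1.05572651e-01]), 'dq': array([ 0.0004314 , -0.00245611, -0.00155575, -0.00140978,  0.00095027,
        0.00029085]), 'joint_efforts': array([ 4.49290223e-03, -6.13621616e+01, -2.58606702e+01,  6.94480771e-02,
        4.70347248e-02, -4.02344551e-05]), 'eef_pos': array([ 0.1779763 , -0.5989058 ,  0.21412734]), 'orientation': array([ 9.89596529e-01,  1.43869628e-01, -1.00069085e-05, -4.88724747e-04]), 'wrist_force': array([ 0.04124251, -0.14674581,  0.06022162]), 'ft_torque': array([ 0.00713061, -0.00638056, -0.01960438]), 'finger_force': 0.0, 'gripper_width': 0.09498283113022837}
[0.46148134 0.0071376  1.57601063] [[0.013, -1.0, -0.02], [-0.996, -0.011, -0.085], [0.084, 0.021, -0.996]] 572.092618652072
[ 1.20088862 -0.62428767  0.75699953] [[0.701, 0.713, 0.008], [0.428, -0.411, -0.805], [-0.571, 0.567, -0.594]] 445.003262750094
```

View pics/top.png

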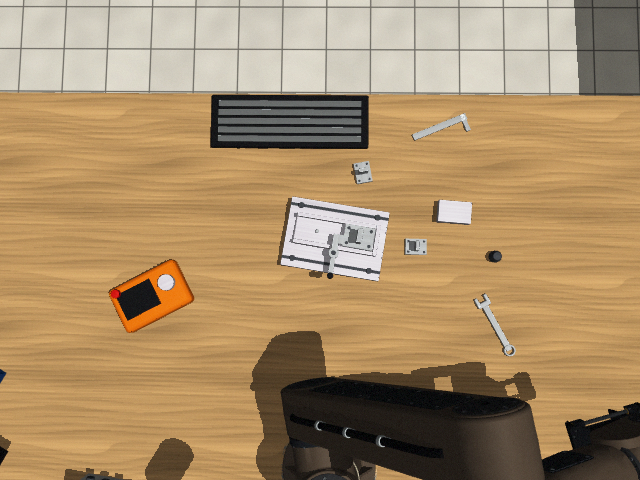

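View pics/scene.png

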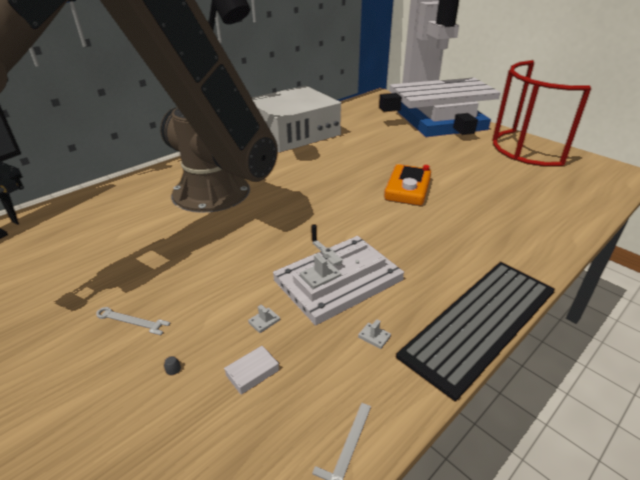

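Top view: the fixture is centred at (335,240), with the large jig plate at (357,237) and the lever pivot at (333,253). The black grip is at (330,275), and a small dot shows in the channel at (317,231).

Candidates for the plate: (357,237) in the fixture, and the smaller loose ones at (362,172) and (415,247). I choose the largest, in the channel, and will check it in a close crop.

Run:
```python
from h import *
import pickle
a,b=pickle.load(open('a.pkl','rb'))
cv2.imwrite('pics/c1.png',cv2.resize(a['pixels'][190:290,270:400],None,fx=6,fy=6,interpolation=cv2.INTER_CUBIC))
```

```text
(no output)
```

View pics/c1.png

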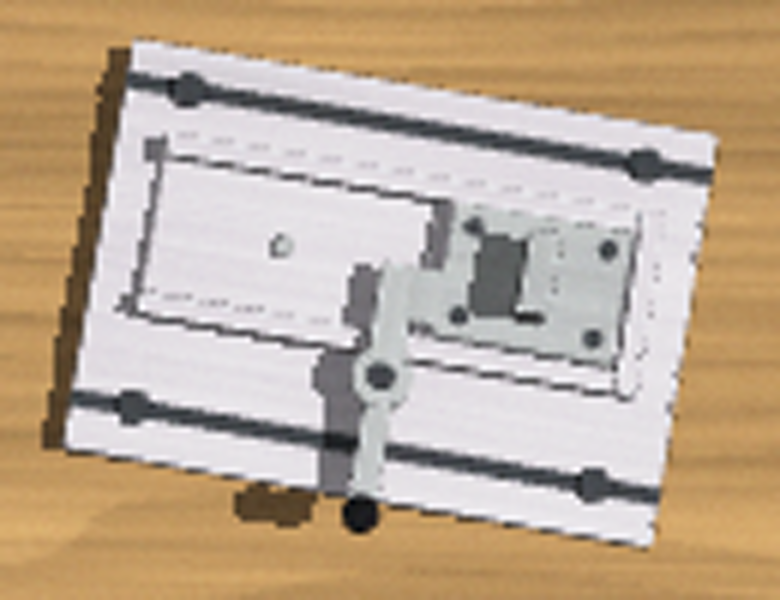

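Crop: large plate with the rib near (510,275), grip at (361,515), pivot at (380,376), and the pin visible at (281,245). The plate in the channel is confirmed as the largest.

Run:
```python
from h import *
import pickle
a,b=pickle.load(open('a.pkl','rb'))
f=lambda u,v,z:ray(a,270+(u-2.5)/6,190+(v-2.5)/6,z)
c=[f(*p,.03) for p in((135,40),(717,135),(650,547),(65,450))]
for q in c:print(q.round(4))
ex=((c[0]-c[1])+(c[3]-c[2]))[:2];ex/=np.linalg.norm(ex);ey=np.array([-ex[1],ex[0]]);print('ex',ex,np.degrees(np.arctan2(ex[1],ex[0])),ey)
pv=f(380,376,.07)[:2];g=f(361,515,.1135)[:2];pin=f(281,245,.0495)[:2]
O=pv-.012*ex-.052*ey
print('O',O,'pivot',pv,'grip',g,'dist',np.linalg.norm(g-pv))
F=lambda p:(np.array([ex,ey])@(p-O)*1000).round(1)
print('pin',F(pin),'grip',F(g),'bedc',F(sum(c)[:2]/4))
print('rib dark corners@z=.11',[F(f(*p,.11)[:2]) for p in((478,235),(527,238),(517,318),(468,312))])
print('plate corners z=.064',[F(f(*p,.064)[:2]) for p in((455,205),(637,235),(617,365),(412,328))])
print('wall corners z.056',[F(f(*p,.056)[:2]) for p in((165,155),(435,200),(133,312))])
```

```text
[0.724  0.1061 0.03  ]
[ 0.6829 -0.1586  0.03  ]
[ 0.4962 -0.1289  0.03  ]
[0.5367 0.1347 0.03  ]
ex [0.15267168 0.98827696] 81.21821363614086 [-0.98827696  0.15267168]
O [ 0.61844709 -0.0264945 ] pivot [ 0.56888875 -0.00669625] grip [0.50640774 0.00119168] dist 0.06297694691741987
pin [65.3 -0.2] grip [ 10.3 115. ] bedc [13.3 10.7]
rib dark corners@z=.11 [array([-19.7, -11.9]), array([-40.6, -14. ]), array([-41.9,  20.7]), array([-20.8,  21.6])]
plate corners z=.064 [array([ -8.4, -28.8]), array([-89.9, -28.7]), array([-90.2,  29.7]), array([ 1.5, 28.3])]
wall corners z.056 [array([122.8, -30.9]), array([  0.6, -30.6]), array([125.1,  40.8])]
```

```bash
python3 -m inch '[{"dx":2,"dy":-2,"spin":0.05},{"dx":5,"dy":-5,"spin":0.15},{"dx":9,"dy":-9,"spin":0.25},{"dx":13,"dy":-13,"spin":0.35},{"dx":17,"dy":-17,"spin":0.44},{"dx":21,"dy":-21,"spin":0.44},{"dx":25,"dy":-25,"spin":0.44},{"dx":29,"dy":-29,"spin":0.44},{"dx":33,"dy":-33,"spin":0.44},{"dx":37,"dy":-37,"spin":0.44},{"dx":41,"dy":-41,"spin":0.44},{"dx":45,"dy":-45,"spin":0.44},{"dx":47.5,"dy":-47,"spin":0.44},{"dx":48.6,"dy":-48.1,"spin":0.44},{"dx":48.6,"dy":-48.1,"spin":0.44},{"dx":48.6,"dy":-48.1,"spin":0.44}]' -1
python3 - <<'E'
from h import *
im=wcam();cv2.imwrite('pics/w1.png',im['pixels'])
o=manip.get_obs();print(o['time'],o['eef_pos'],o['orientation'],o['qpos'])
print('grip at',proj(im,[.507,.0012,.1135]),'pivot',proj(im,[.5689,-.0067,.07]),'rib',proj(im,[.611,-.074,.11]))
E
```

```text
0.15 [ 0.1779922  -0.59896364  0.21421599] [ 9.89592481e-01  1.43897816e-01 -1.61183311e-05 -3.74785111e-04] [-1.38760096e+00  4.91408161e-01  1.55927469e+00 -3.53753358e-06
  1.09166006e+00 -1.05601233e-01]
grip at (np.float64(-1053.1236506202492), np.float64(-1087.0175164302016)) pivot (np.float64(-786.2476105012861), np.float64(-1049.4859433677582)) rib (np.float64(-918.6313378252012), np.float64(-1527.7827570596717))validation failed for argument at $[0]...
```

View pics/w1.png

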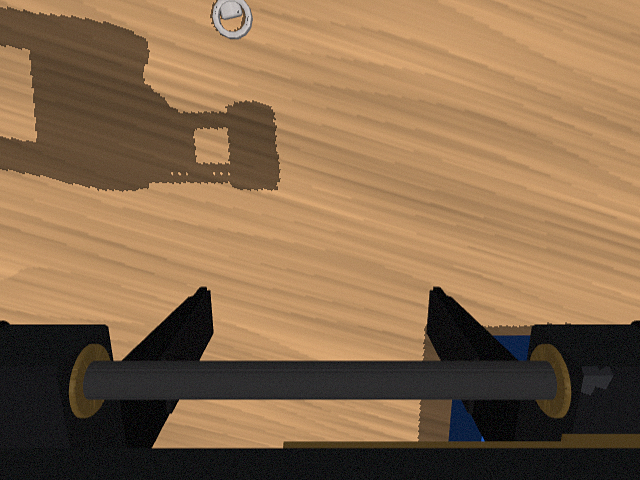

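The move was refused: every row needs all four fields. The arm hasn't moved, and this wrist picture shows only the wrench ring at (231,18).

```bash
python3 -m inch '[{"dx":2,"dy":-2,"dz":0,"spin":0.05},{"dx":5,"dy":-5,"dz":0,"spin":0.15},{"dx":9,"dy":-9,"dz":0,"spin":0.25},{"dx":13,"dy":-13,"dz":0,"spin":0.35},{"dx":17,"dy":-17,"dz":0,"spin":0.44},{"dx":21,"dy":-21,"dz":0,"spin":0.44},{"dx":25,"dy":-25,"dz":0,"spin":0.44},{"dx":29,"dy":-29,"dz":0,"spin":0.44},{"dx":33,"dy":-33,"dz":0,"spin":0.44},{"dx":37,"dy":-37,"dz":0,"spin":0.44},{"dx":41,"dy":-41,"dz":0,"spin":0.44},{"dx":45,"dy":-45,"dz":0,"spin":0.44},{"dx":47.5,"dy":-47,"dz":0,"spin":0.44},{"dx":48.6,"dy":-48.1,"dz":0,"spin":0.44},{"dx":48.6,"dy":-48.1,"dz":0,"spin":0.44},{"dx":48.6,"dy":-48.1,"dz":0,"spin":0.44}]' -1
python3 - <<'E'
from h import *
im=wcam();cv2.imwrite('pics/w2.png',im['pixels'])
o=manip.get_obs();print(o['time'],o['eef_pos'],o['orientation'],o['qpos'])
print('grip at',proj(im,[.507,.0012,.1135]),'pivot',proj(im,[.5689,-.0067,.07]),'rib',proj(im,[.611,-.074,.11]))
E
```

```text
time: 2.15
eef_pos: [0.5064, -0.0005, 0.2146]
orientation: [0.997, -0.076, -0.0, 0.0]
wrist_force: [0.3, -0.1, -0.1]
gripper_width: 0.0949
finger_force: 0.0
2.2 [ 0.50644854 -0.00062464  0.21466099] [ 9.97098225e-01 -7.61256467e-02 -6.22162314e-05  1.05454259e-04] [-1.31607361e-01  3.23265393e-01  1.84416495e+00 -2.62875928e-04
  9.74274888e-01  1.59173539e+00]
grip at (np.float64(317.4955489845315), np.float64(246.1508200419129)) pivot (np.float64(315.5012726070285), np.float64(147.28758008284717)) rib (np.float64(414.5465578866734), np.float64(62.020539152873766))
```

View pics/w2.png

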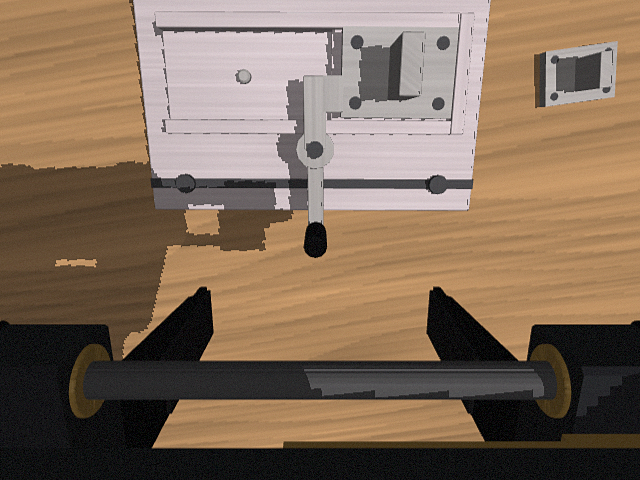

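The wrist view shows the grip top at (316,246) and the rib top at (414,65), both within about 3 px of my predictions, and the pin at (243,76). The tool is square to the fixture: tool x is fixture −y, tool y is fixture −x. Next I descend onto the grip and close.

```bash
python3 -m inch '[{"dx":0,"dy":-0.1,"dz":3,"spin":0},{"dx":0,"dy":-0.2,"dz":7,"spin":0},{"dx":0,"dy":-0.2,"dz":11,"spin":0},{"dx":0,"dy":-0.2,"dz":13,"spin":0},{"dx":0,"dy":-0.2,"dz":13.5,"spin":0},{"dx":0,"dy":-0.2,"dz":13.5,"spin":0}]' -1 && python3 -m inch '[{"dx":0,"dy":0,"dz":0,"spin":0},{"dx":0,"dy":0,"dz":0,"spin":0},{"dx":0,"dy":0,"dz":0,"spin":0},{"dx":0,"dy":0,"dz":0,"spin":0},{"dx":0,"dy":0,"dz":0,"spin":0},{"dx":0,"dy":0,"dz":0,"spin":0}]' 1 12
```

```text
time: 2.95
eef_pos: [0.5073, 0.0018, 0.08]
orientation: [0.997, -0.076, 0.0, 0.0]
wrist_force: [-0.1, 0.2, -0.1]
gripper_width: 0.0952
finger_force: 0.0
time: 3.7
eef_pos: [0.5072, 0.0023, 0.0796]
orientation: [0.997, -0.076, -0.0, 0.0]
wrist_force: [-0.3, -0.4, 0.3]
gripper_width: 0.0408
finger_force: 0.0
```

```bash
python3 -m inch '[{"dx":0,"dy":0,"dz":0,"spin":0},{"dx":0,"dy":0,"dz":0,"spin":0},{"dx":0,"dy":0,"dz":0,"spin":0},{"dx":0,"dy":0,"dz":0,"spin":0}]' 1 12 && python3 -m inch '[{"dx":0.03,"dy":0.43,"dz":0,"spin":0},{"dx":0.12,"dy":1.05,"dz":0,"spin":0},{"dx":0.28,"dy":1.65,"dz":0,"spin":0},{"dx":0.49,"dy":2.23,"dz":0,"spin":0},{"dx":0.76,"dy":2.8,"dz":0,"spin":0},{"dx":1.08,"dy":3.31,"dz":0,"spin":0},{"dx":1.46,"dy":3.81,"dz":0,"spin":0},{"dx":1.88,"dy":4.26,"dz":0,"spin":0},{"dx":2.35,"dy":4.67,"dz":0,"spin":0},{"dx":2.85,"dy":5.03,"dz":0,"spin":0}]'
```

```text
time: 4.2
eef_pos: [0.5072, 0.0024, 0.0796]
orientation: [0.997, -0.075, 0.0, 0.0]
wrist_force: [1.2, 0.3, 0.2]
gripper_width: 0.0157
finger_force: 12.0
time: 5.45
eef_pos: [0.5281, -0.052, 0.0797]
orientation: [0.997, -0.076, 0.0, 0.0]
wrist_force: [-1.9, 4.8, 4.7]
gripper_width: 0.0157
finger_force: 12.0
```

```bash
python3 -m inch '[{"dx":0.54,"dy":0.31,"dz":0,"spin":0},{"dx":1.1,"dy":0.56,"dz":0,"spin":0},{"dx":1.69,"dy":0.76,"dz":0,"spin":0},{"dx":2.3,"dy":0.89,"dz":0,"spin":0},{"dx":2.91,"dy":0.97,"dz":0,"spin":0},{"dx":3.5,"dy":0.98,"dz":0,"spin":0},{"dx":3.8,"dy":0.97,"dz":0,"spin":0},{"dx":4.0,"dy":0.96,"dz":0,"spin":0},{"dx":4.0,"dy":0.96,"dz":0,"spin":0}]'
python3 - <<'E'
from h import *
o=manip.get_obs();p=o['eef_pos'][:2]
ex=np.array([.15267,.98828]);ey=np.array([-ex[1],ex[0]]);O=np.array([.61845,-.02649])
d=p-O;f=np.array([d@ex,d@ey])*1000;print(f,np.arctan2(-(f[0]-12),f[1]-52))
E
```

```text
time: 6.58
eef_pos: [0.5662, -0.0688, 0.0797]
orientation: [0.997, -0.075, 0.0, 0.001]
wrist_force: [-1.9, -6.7, 5.0]
gripper_width: 0.0155
finger_force: 12.0
[-49.77740681  45.15157951] 1.6812019291239069
```

```bash
python3 -m inch '[{"dx":0,"dy":0,"dz":0,"spin":0},{"dx":0,"dy":0,"dz":0,"spin":0},{"dx":0,"dy":0,"dz":0,"spin":0},{"dx":0,"dy":0,"dz":0,"spin":0}]' 0.1 && python3 -m inch '[{"dx":0,"dy":0,"dz":-2,"spin":0},{"dx":0,"dy":0,"dz":-5,"spin":0},{"dx":-2,"dy":0,"dz":-9,"spin":0},{"dx":-5,"dy":0,"dz":-12,"spin":0},{"dx":-8,"dy":0,"dz":-14,"spin":0},{"dx":-8,"dy":0,"dz":-14,"spin":0}]'
python3 - <<'E'
from h import *
im=wcam();cv2.imwrite('pics/w3.png',im['pixels'])
o=manip.get_obs();print(o['time'],o['eef_pos'],o['orientation'])
ex=np.array([.15267,.98828]);ey=np.array([-ex[1],ex[0]]);O=np.array([.61845,-.02649])
W=lambda x,y,z:[*(O+x*ex+y*ey),z]
print('grip',proj(im,W(-.05,.050,.1135)),'rib',proj(im,W(-.049,0,.11)),'pin',proj(im,W(.065,0,.0495)))
E
```

```text
time: 7.08
eef_pos: [0.5659, -0.0671, 0.0795]
orientation: [0.997, -0.075, -0.0, 0.0]
wrist_force: [0.8, -0.3, -0.3]
gripper_width: 0.0425
finger_force: 0.0
time: 7.82
eef_pos: [0.4861, -0.0549, 0.2212]
orientation: [0.997, -0.075, 0.001, 0.0]
wrist_force: [-0.3, -0.9, -0.4]
gripper_width: 0.0429
finger_force: 0.0
7.875 [ 0.48692687 -0.05510247  0.22032938] [ 9.97145245e-01 -7.55006081e-02  9.87000026e-04  2.11616801e-04]
grip (np.float64(323.0907144079913), np.float64(128.4624270383972)) rib (np.float64(321.73880100555976), np.float64(43.275021455939395)) pin (np.float64(169.0881423868982), np.float64(58.59054145008798))
```

View pics/w3.png

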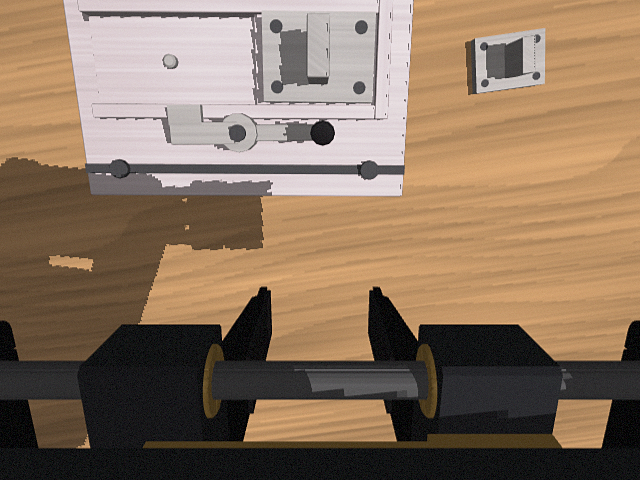

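Wrist view: the lever now lies along the channel. The grip is at (322,131), the pivot at (238,132), and the nose is beside the channel. The rib top is near (318,45) and the pin at (170,61). I'll measure the lever angle and the rib precisely.

Run:
```python
from h import *
im=wcam();g=cv2.cvtColor(im['pixels'],cv2.COLOR_BGR2GRAY)
ex=np.array([.15267,.98828]);ey=np.array([-ex[1],ex[0]]);O=np.array([.61845,-.02649])
F=lambda p:(np.array([ex,ey])@(p[:2]-O)*1000).round(1)
def cen(x0,y0,x1,y1,lo,hi):
    m=cv2.inRange(g[y0:y1,x0:x1],lo,hi);n,l,s,c=cv2.connectedComponentsWithStats(m);i=1+s[1:,4].argmax();return s[i],c[i]+[x0,y0]
s,c=cen(300,112,345,150,0,45);G=F(ray(im,*c,.1135));print('grip',s,c,G)
s,c=cen(222,116,255,148,0,110);P=F(ray(im,*c,.07));print('piv',s,c,P)
d=G-P;print('theta',np.arctan2(-d[0],d[1]),np.hypot(*d))
for y in(30,45,60):print(y,g[y,270:385].tolist())
for x in(313,318,323):print(x,g[0:100,x].tolist())
s,c=cen(155,48,185,75,0,175);print('pin',s,c,F(ray(im,*c,.0495)))
print([ (p,F(ray(im,*p,.11))) for p in((307.5,45),(329,45),(318,12),(318,79))])
```

```text
grip [ 10  10  25  25 442] [321.88461538 133.99321267] [-49.3  52.6]
piv [  6  10  18  18 237] [236.46413502 133.84388186] [13.3 53.3]
theta 1.5819779693874352 62.6039136156838
30 [125, 75, 78, 84, 81, 84, 80, 84, 83, 81, 77, 63, 203, 194, 189, 189, 191, 191, 193, 200, 198, 199, 199, 201, 147, 125, 122, 124, 121, 114, 198, 188, 186, 186, 189, 192, 152, 128, 194, 185, 180, 181, 187, 191, 190, 191, 188, 188, 188, 186, 185, 187, 191, 190, 192, 195, 200, 87, 199, 117, 185, 184, 180, 186, 183, 184, 185, 182, 181, 184, 181, 184, 186, 185, 185, 185, 180, 185, 184, 183, 185, 182, 180, 187, 201, 82, 78, 78, 82, 79, 86, 81, 82, 83, 86, 76, 69, 158, 185, 184, 184, 187, 184, 187, 194, 139, 113, 57, 123, 231, 224, 220, 219, 220, 215]
45 [188, 189, 190, 187, 189, 185, 190, 196, 124, 127, 136, 100, 96, 100, 99, 106, 103, 99, 101, 103, 101, 105, 102, 100, 105, 101, 98, 103, 96, 96, 100, 101, 103, 99, 101, 101, 76, 134, 193, 181, 182, 183, 182, 186, 188, 181, 180, 182, 183, 181, 182, 182, 185, 185, 186, 187, 189, 191, 181, 135, 191, 190, 191, 189, 186, 185, 190, 189, 188, 190, 190, 190, 188, 190, 187
[... 1778 characters left out ...]
 216, 211, 213, 211, 212, 216, 218, 220, 224, 221, 218, 203, 199, 172, 178, 189, 186, 188, 186, 190, 188, 192, 195, 193, 192, 189, 189, 192, 194, 190, 188, 191, 188, 186, 191, 189, 190, 197, 184, 180, 189, 190, 190, 185, 185, 188, 182, 183, 184, 184, 189, 191, 187, 192, 187, 187, 183, 183, 184, 183, 183, 185, 184, 188, 190, 183, 183, 183, 183, 187, 189, 192, 187, 191, 187, 188, 171, 89, 59, 67, 60, 65, 64, 51, 71, 177, 196, 190, 191, 190, 194, 193, 190, 188, 192, 188, 190, 191, 188]
pin [  7   7  16  15 118] [169.91525424  62.92372881] [64.3  2.4]
[((307.5, 45), array([-40.4,   0.4])), ((329, 45), array([-53.5,   0.4])), ((318, 12), array([-46.8, -17.6])), ((318, 79), array([-46.8,  19.7]))]
```

```bash
python3 -m inch '[{"dx":2,"dy":0,"dz":0,"spin":0},{"dx":6,"dy":0,"dz":0,"spin":0},{"dx":10,"dy":0,"dz":1,"spin":0},{"dx":12.6,"dy":0,"dz":4,"spin":0},{"dx":12.6,"dy":0,"dz":8,"spin":0},{"dx":12.6,"dy":0,"dz":12,"spin":0},{"dx":12.6,"dy":0,"dz":14,"spin":0},{"dx":12.6,"dy":0,"dz":15,"spin":0},{"dx":12.6,"dy":0,"dz":15,"spin":0},{"dx":12.6,"dy":0,"dz":15,"spin":0}]' && python3 -m inch '[{"dx":0,"dy":0,"dz":0,"spin":0},{"dx":0,"dy":0,"dz":0,"spin":0},{"dx":0,"dy":0,"dz":0,"spin":0},{"dx":0,"dy":0,"dz":0,"spin":0},{"dx":0,"dy":0,"dz":0,"spin":0},{"dx":0,"dy":0,"dz":0,"spin":0},{"dx":0,"dy":0,"dz":0,"spin":0}]' 1 45
python3 - <<'E'
from h import *
o=manip.get_obs();d=o['eef_pos'][:2]-np.array([.61845,-.02649]);print(d@[.15267,.98828],d@[-.98828,.15267],o['wrist_force'],o['ft_torque'],o['orientation'])
E
```

```text
time: 9.18
eef_pos: [0.6119, -0.0743, 0.0703]
orientation: [0.997, -0.076, 0.001, 0.0]
wrist_force: [0.3, 0.0, 0.5]
gripper_width: 0.0427
finger_force: 0.0
time: 10.05
eef_pos: [0.6114, -0.074, 0.0699]
orientation: [0.997, -0.076, 0.0, -0.0]
wrist_force: [-0.4, 1.2, 5.8]
gripper_width: 0.0137
finger_force: 45.0
-0.04806718228661684 -0.00032341651324392493 [-0.37619541  1.24432691  5.80606039] [0.34680018 0.2069913  0.00462688] [ 9.97141801e-01 -7.55527240e-02  1.16833207e-04 -5.34833819e-06]
```

```bash
cat > s.py <<'E'
from h import *
o=manip.get_obs();d=o['eef_pos'][:2]-np.array([.61845,-.02649]);f=o['wrist_force'][:2]
print('fx %.2f fy %.2f z %.2f'%(d@[.15267,.98828]*1e3,d@[-.98828,.15267]*1e3,o['eef_pos'][2]*1e3),'F',f@[.15267,.98828],f@[-.98828,.15267],o['wrist_force'][2],o['ft_torque'].round(2),o['orientation'].round(4),o['gripper_width'])
E
python3 -m inch '[{"dx":0,"dy":-0.2,"dz":0,"spin":0},{"dx":0,"dy":-0.6,"dz":0,"spin":0},{"dx":0,"dy":-1.1,"dz":0,"spin":0},{"dx":0,"dy":-1.6,"dz":0,"spin":0},{"dx":0,"dy":-2.1,"dz":0,"spin":0},{"dx":0,"dy":-2.6,"dz":0,"spin":0},{"dx":0,"dy":-3.1,"dz":0,"spin":0},{"dx":0,"dy":-3.6,"dz":0,"spin":0},{"dx":0,"dy":-4,"dz":0,"spin":0},{"dx":0,"dy":-4,"dz":0,"spin":0}]'; python3 s.py
```

```text
time: 11.3
eef_pos: [0.6178, -0.0345, 0.0699]
orientation: [0.997, -0.075, 0.0, 0.0]
wrist_force: [1.6, -1.7, 5.2]
gripper_width: 0.0137
finger_force: 45.0
fx -8.05 fy -0.56 z 69.87 F -1.3818054137000368 -1.8809421499573997 5.247156112842933 [-0.2   0.14  0.05] [ 9.972e-01 -7.540e-02  5.000e-04  2.000e-04] 0.013650865620830736
```

```bash
python3 -m inch '[{"dx":0,"dy":-0.3,"dz":0,"spin":0},{"dx":0,"dy":-0.8,"dz":0,"spin":0},{"dx":0,"dy":-1.3,"dz":0,"spin":0},{"dx":0,"dy":-1.8,"dz":0,"spin":0},{"dx":0,"dy":-2.3,"dz":0,"spin":0},{"dx":0,"dy":-2.8,"dz":0,"spin":0},{"dx":0,"dy":-3.3,"dz":0,"spin":0},{"dx":0,"dy":-3.8,"dz":0,"spin":0},{"dx":0,"dy":-4.3,"dz":0,"spin":0},{"dx":0,"dy":-4.8,"dz":0,"spin":0},{"dx":0,"dy":-5.3,"dz":0,"spin":0},{"dx":0,"dy":-5.8,"dz":0,"spin":0},{"dx":0,"dy":-6.2,"dz":0,"spin":0},{"dx":0,"dy":-6.2,"dz":0,"spin":0}]'; python3 s.py
```

```text
time: 13.05
eef_pos: [0.6266, 0.0274, 0.0694]
orientation: [0.997, -0.075, -0.0, -0.0]
wrist_force: [0.3, -0.2, -1.9]
gripper_width: 0.0136
finger_force: 45.0
fx 54.47 fy 0.13 z 69.37 F -0.18820428121983954 -0.3625853861741328 -1.9225763836652656 [ 0.27  0.   -0.01] [ 9.972e-01 -7.540e-02 -2.000e-04 -2.000e-04] 0.013647665325108062
```

```bash
python3 -m inch '[{"dx":0,"dy":-0.1,"dz":0.05,"spin":0},{"dx":0,"dy":-0.2,"dz":0.1,"spin":0},{"dx":0,"dy":-0.3,"dz":0.1,"spin":0},{"dx":0,"dy":-0.4,"dz":0.1,"spin":0},{"dx":0,"dy":-0.5,"dz":0.1,"spin":0},{"dx":0,"dy":-0.5,"dz":0.1,"spin":0}]'; python3 s.py
```

```text
time: 13.8
eef_pos: [0.6279, 0.0312, 0.0692]
orientation: [0.997, -0.076, 0.001, 0.0]
wrist_force: [-0.1, -5.3, 5.6]
gripper_width: 0.0135
finger_force: 45.0
fx 58.44 fy -0.54 z 69.15 F -5.268824784112367 -0.7209081099443947 5.641126901134675 [-0.79  0.18  0.04] [ 9.971e-01 -7.560e-02  6.000e-04  3.000e-04] 0.013530497864613035
```

```bash
python3 -m inch '[{"dx":0,"dy":-0.1,"dz":0.05,"spin":0},{"dx":0,"dy":-0.2,"dz":0.05,"spin":0},{"dx":0,"dy":-0.25,"dz":0.05,"spin":0},{"dx":0,"dy":-0.25,"dz":0.05,"spin":0}]'; python3 s.py; python3 -m inch '[{"dx":0,"dy":-0.1,"dz":0,"spin":0},{"dx":0,"dy":-0.1,"dz":0,"spin":0},{"dx":0,"dy":-0.1,"dz":0,"spin":0}]'; python3 s.py
```

```text
time: 14.3
eef_pos: [0.6284, 0.0336, 0.0688]
orientation: [0.997, -0.076, 0.001, 0.0]
wrist_force: [-1.4, -4.7, 5.9]
gripper_width: 0.0139
finger_force: 45.0
fx 60.87 fy -0.67 z 68.77 F -4.857890919179421 0.6592226512457717 5.93220210296109 [-0.88  0.21 -0.03] [ 9.971e-01 -7.560e-02  8.000e-04  3.000e-04] 0.013869765103478617
time: 14.68
eef_pos: [0.6281, 0.0355, 0.068]
orientation: [0.997, -0.076, 0.0, -0.0]
wrist_force: [1.5, 1.6, 1.0]
gripper_width: 0.0138
finger_force: 45.0
fx 62.71 fy -0.11 z 67.97 F 1.786096127720329 -1.2230195644715254 1.0111109704224208 [ 0.31 -0.28  0.02] [ 9.971e-01 -7.560e-02  1.000e-04 -2.000e-04] 0.013813836711648592
```

```bash
python3 -m inch '[{"dx":0,"dy":0,"dz":0.1,"spin":0},{"dx":0,"dy":0,"dz":0.2,"spin":0},{"dx":0,"dy":0,"dz":0.2,"spin":0}]'; python3 s.py
```

```text
time: 15.05
eef_pos: [0.628, 0.0361, 0.0657]
orientation: [0.997, -0.076, -0.0, -0.001]
wrist_force: [2.9, 7.2, -0.9]
gripper_width: 0.0138
finger_force: 45.0
fx 63.28 fy 0.07 z 65.74 F 7.5898193360520985 -1.771433739390729 -0.9320847810976163 [ 1.45 -0.52 -0.03] [ 9.971e-01 -7.560e-02 -0.000e+00 -6.000e-04] 0.013825956201166454
```

```bash
python3 -m inch '[{"dx":0,"dy":-0.1,"dz":0,"spin":0},{"dx":0,"dy":-0.1,"dz":0.1,"spin":0},{"dx":0,"dy":-0.1,"dz":0.2,"spin":0},{"dx":0,"dy":-0.1,"dz":0.3,"spin":0},{"dx":0,"dy":-0.1,"dz":0.3,"spin":0}]'; python3 s.py
```

```text
time: 15.68
eef_pos: [0.6281, 0.0364, 0.0629]
orientation: [0.997, -0.076, -0.0, -0.0]
wrist_force: [0.0, 5.0, -2.3]
gripper_width: 0.0136
finger_force: 45.0
fx 63.62 fy 0.08 z 62.94 F 4.937548074850082 0.7187498320868376 -2.305681556854278 [ 1.23 -0.15 -0.01] [ 9.971e-01 -7.560e-02 -1.000e-04 -2.000e-04] 0.013647277240379143
```

```bash
python3 -m inch '[{"dx":0,"dy":-0.05,"dz":0.05,"spin":0},{"dx":0,"dy":-0.07,"dz":0.1,"spin":0},{"dx":0,"dy":-0.07,"dz":0.15,"spin":0},{"dx":0,"dy":-0.07,"dz":0.2,"spin":0},{"dx":0,"dy":-0.07,"dz":0.2,"spin":0},{"dx":0,"dy":-0.07,"dz":0.2,"spin":0}]'; python3 s.py
```

```text
time: 16.42
eef_pos: [0.6281, 0.0366, 0.0619]
orientation: [0.997, -0.076, 0.0, 0.0]
wrist_force: [-3.8, 1.0, 6.9]
gripper_width: 0.014
finger_force: 45.0
fx 63.79 fy 0.07 z 61.87 F 0.45029509308609705 3.934349600085409 6.934564939163019 [0.38 0.61 0.04] [ 9.971e-01 -7.550e-02  0.000e+00  1.000e-04] 0.013959785884902128
```

```bash
python3 -m inch '[{"dx":0,"dy":0,"dz":0,"spin":0},{"dx":0,"dy":0,"dz":0.1,"spin":0},{"dx":0,"dy":0,"dz":0.2,"spin":0},{"dx":0,"dy":0,"dz":0.2,"spin":0},{"dx":0,"dy":0,"dz":0.2,"spin":0}]' 1 60; python3 s.py
```

```text
time: 17.05
eef_pos: [0.6282, 0.0366, 0.0618]
orientation: [0.997, -0.075, 0.001, 0.0]
wrist_force: [-10.5, 1.0, 27.7]
gripper_width: 0.0138
finger_force: 60.0
fx 63.85 fy 0.05 z 61.84 F -0.5868241169183477 10.514709466147986 27.727373163922614 [0.38 1.92 0.  ] [ 9.971e-01 -7.550e-02  5.000e-04  2.000e-04] 0.013832860883063465
```

```bash
python3 -m inch '[{"dx":-0.05,"dy":0,"dz":0.05,"spin":0},{"dx":-0.07,"dy":0,"dz":0.05,"spin":0},{"dx":-0.07,"dy":0,"dz":0.05,"spin":0},{"dx":-0.07,"dy":0,"dz":0.05,"spin":0}]'; python3 s.py
python3 - <<'E'
from h import *
a=get_image('top');b=get_image('scene')
A=cv2.resize(a['pixels'][190:290,270:400],(520,400),interpolation=cv2.INTER_CUBIC);B=cv2.resize(b['pixels'][170:345,250:440],(280,258),interpolation=cv2.INTER_CUBIC)
o=np.zeros((400,800,3),np.uint8);o[:,:520]=A;o[:258,520:]=B;cv2.imwrite('pics/end.png',o)
E
```

```text
time: 17.55
eef_pos: [0.6282, 0.0366, 0.0618]
orientation: [0.997, -0.076, 0.001, 0.0]
wrist_force: [-7.7, 0.0, 29.1]
gripper_width: 0.0141
finger_force: 60.0
fx 63.83 fy -0.01 z 61.84 F -1.1415263436871312 7.610697409090562 29.12680748599596 [0.31 1.9  0.03] [ 9.971e-01 -7.550e-02  1.400e-03  2.000e-04] 0.014079113754454099
```

View pics/end.png

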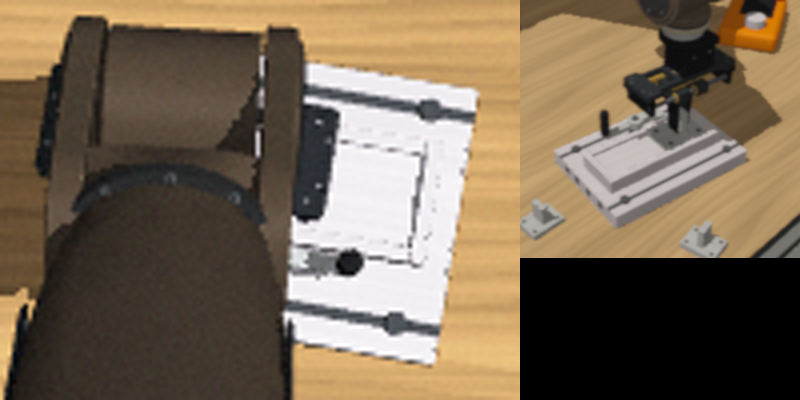

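Final view: the lever is still open, with its grip at (348,263) in the left pane. The plate sits level in the lower seat with the rib held, and the loose parts visible in the crops (small plates, pendant) look undisturbed. The tool has dropped 8.0 mm and is pressing at 29 N, so I'm handing in.

```bash
python3 -c "
from rig import manip
print(manip.finish_job())"
```

```text
the job is handed in; nothing more can be done
None
```

I swung the lever fully open, slid the plate over the pin onto the lower seat, and handed the job in at about 17.7 s, still holding the rib and pressing down with about 29 N; the hand-in gave no verdict.

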